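Run along the paddles of the electrode selector

ROBOT

A 7-joint arm with a two-finger parallel gripper is mounted at the origin on the work surface. World frame = base frame: x ahead of the robot, y to its left, z up, the work surface at z = 0. Lengths are in mm, angles in rad, forces in N, time in s.
With the tool pointing down it reaches from about 400 to 900 mm from the base axis. Payload 5.5 kg.
Tool frame: the origin (TCP) lies between the finger pads; the fingertips stand 8 mm ahead of it and the grasp point (between the pads) lies 11 mm behind it; x points along the fingers, z is the direction in which the jaws open and shut, and the axes are right-handed (so a half turn about x gives the same grasp; the last joint's range is limited). The gripper opens to 92 mm and grips with 3 to 60 N. Pads are 19 mm wide; open, the fingers measure 130 mm over their backs; the gripper's body (75 mm by 190 mm) begins 47 mm behind the grasp point.
Start: joints at [-0.851, 0.501, -0.427, 1.55, 0.221, 1.138, -0.21], TCP at [286.665, 583.372, 234.729] pointing down, gripper open.
Joint ranges: [-2.88, 2.88], [-0.31, 2.03], [-1.54, 1.56], [0.2, 2.42], [-1.41, 4.55], [0.19, 2.02], [-2.57, 2.57]. Speed limits (rad/s): [2.57, 2.57, 3.14, 3.14, 3.14, 3.14, 3.14].

INTERFACE

Orientations are given as a unit quaternion [x, y, z, w].
In Python, from rig import * gives the robot as it stands.
- The arm moves only by the tool jog_arm, never from a script. Its argument "targets" is a list of rows, each an object with "jaw": the opening in per cent of the stroke, from 0 (shut) to 100 (fully open); "offset": the shift along the tool's x, y, z in m, a list of three; "twist": the turn about the tool's x in degrees. A call has 1 to 20 rows; each row is the pose to reach, as a shift and turn from the pose commanded when the call began, along the tool's axes at that moment; what a row does not reach only later rows make up. A row lasts 1/8 s, in which the tool goes at most 62.5 mm and 10.7 degrees, less where a joint would pass 70% of its speed; a pose out of reach is approached as far as the arm can. A call with a gripper value outside its range is refused whole. The fingers move at their own pace and stop on an object; "grip_force" is the grip in N (left out, the last holds). Time passes only in rows, so rows that repeat a pose let the fingers close. It gives the time, the measured TCP pose, the force and the opening at its end, in the units of the state.
- state(): the state, without advancing time (a new reading comes with each control period).
- capture(name): name is "scene" or "top"; returns the picture (480x640x3 uint8, red, green, blue); there is no depth.
- camera_params(name): a dict with "camera_matrix" (3x3 intrinsics, pixels), "distortion" ([k1, k2, p1, p2, k3] as OpenCV has them; the pictures are not rectified), "rvec" (rotation vector, rad) and "tvec" (3), from world to camera coordinates, as OpenCV has them. Camera axes: x right, y down, z forward; pixel columns grow to the right and rows downward; lengths in mm; the calibration is good to about 2 mm. A picture is of the moment at which its call begins. camera_params takes no time and is no camera call.
- hand_in(): hands the job in, once; it reports no verdict.
The state is a dict: "time": time; "joint_pos": joint angles; "qd": joint speeds; "joint_efforts": joint torques, N m; "ee_pos": TCP position; "ee_rot": TCP orientation; "contact_force": force on the tool from outside, world axes, zero at the start; "ft_torque": the same for the moment, N m; "opening": opening from 0.0 (shut) to 1.0 (fully open).
Only numpy, scipy, OpenCV 4.12 (cv2) and the standard library are available. Lean on these libraries where they do the work, as an engineer would, in place of code of your own. Each camera call takes 0.05 s, during which the arm holds its last target.

TASK

Switch on all five channels of the electrode selector box: with a fingertip, follow the curved row of upright steel paddles lightly from the end beside the brass earth post to the other end, so that each paddle in turn is pushed well over along the row and stays down. Do it gently: only push the paddles, do not lift or shift the box, and leave the dial, the jar, the tape roll and the reflex hammer alone.

Things in the scene. Friction and masses are not known exactly. Their poses are not given: they have to be found in the camera images.
- selector: White electrode selector box with dark face plate, 180 (its x) x 250 (its y) x 45 mm, 1.6 kg, loose on rubber feet on the trolley. Origin: centre of its underside. On its flat top, 45 mm above the table, five steel paddles stand in a row on an arc of radius 110 mm about x=-50, y=0 mm of the box, bulging to its +x; paddle 1 at +y, 5 at -y, the middle one at x=60, y=0.
- earth_post (a point): Top centre of the brass earth post (16 mm dia., 14 mm high) on the box top at x=66, y=106 mm of the box, outside the curve beside paddle 1.
- hinge1 (a point): Centre of the hinge line of paddle 1 (1 is beside the earth post, 5 is at the other end), fixed on the box, 48 mm above the table. The paddle is a steel plate 22 mm wide across the row, 5 mm thick, reaching 34 mm above this point when upright. Neighbouring hinges are 0.41 rad (45 mm) apart along the arc; hinge lines are radial.
- hinge2 (a point): Centre of the hinge line of paddle 2 (1 is beside the earth post, 5 is at the other end), fixed on the box, 48 mm above the table. The paddle is a steel plate 22 mm wide across the row, 5 mm thick, reaching 34 mm above this point when upright. Neighbouring hinges are 0.41 rad (45 mm) apart along the arc; hinge lines are radial.
- hinge3 (a point): Centre of the hinge line of paddle 3 (1 is beside the earth post, 5 is at the other end), fixed on the box, 48 mm above the table. The paddle is a steel plate 22 mm wide across the row, 5 mm thick, reaching 34 mm above this point when upright. Neighbouring hinges are 0.41 rad (45 mm) apart along the arc; hinge lines are radial.
- hinge4 (a point): Centre of the hinge line of paddle 4 (1 is beside the earth post, 5 is at the other end), fixed on the box, 48 mm above the table. The paddle is a steel plate 22 mm wide across the row, 5 mm thick, reaching 34 mm above this point when upright. Neighbouring hinges are 0.41 rad (45 mm) apart along the arc; hinge lines are radial.
- hinge5 (a point): Centre of the hinge line of paddle 5 (1 is beside the earth post, 5 is at the other end), fixed on the box, 48 mm above the table. The paddle is a steel plate 22 mm wide across the row, 5 mm thick, reaching 34 mm above this point when upright. Neighbouring hinges are 0.41 rad (45 mm) apart along the arc; hinge lines are radial.
- paddle1 (a joint): Angle of paddle 1, rad: 0 upright, -0.3 to 1.5 (flat on the box); positive is folded over along the row, towards the paddle-5 end. It turns with light friction (about 1 N at its tip) and stays where it is left. At the start between -0.25 and 0.25.
- paddle2 (a joint): Angle of paddle 2, rad: 0 upright, -0.3 to 1.5 (flat on the box); positive is folded over along the row, towards the paddle-5 end. It turns with light friction (about 1 N at its tip) and stays where it is left. At the start between -0.25 and 0.25.
- paddle3 (a joint): Angle of paddle 3, rad: 0 upright, -0.3 to 1.5 (flat on the box); positive is folded over along the row, towards the paddle-5 end. It turns with light friction (about 1 N at its tip) and stays where it is left. At the start between -0.25 and 0.25.
- paddle4 (a joint): Angle of paddle 4, rad: 0 upright, -0.3 to 1.5 (flat on the box); positive is folded over along the row, towards the paddle-5 end. It turns with light friction (about 1 N at its tip) and stays where it is left. At the start between -0.25 and 0.25.
- paddle5 (a joint): Angle of paddle 5, rad: 0 upright, -0.3 to 1.5 (flat on the box); positive is folded over along the row, towards the paddle-5 end. It turns with light friction (about 1 N at its tip) and stays where it is left. At the start between -0.25 and 0.25.
- dial (a joint): Black rotary dial (40 mm dia., rising 44 mm above the box top, on a grey 64 mm disc 6 mm high) inside the curve of paddles, at x=-45, y=0 mm of the box; rad, 0 at the start. To be left alone.
- jar_mid (a point): Centre (half-way up) of a loose glass jar with steel cap, 60 mm dia., 75 mm high, standing on the trolley. To be left alone.
- tape_mid (a point): Centre (half-way up) of a roll of paper tape lying flat, 68 mm dia., 25 mm high, 40 mm hole. To be left alone.
- hammer_mid (a point): Middle of the shaft, 13 mm above the table, of a reflex hammer lying on the trolley: 203 mm long, steel shaft, black rubber head 26 mm thick and 50 mm wide. To be left alone.

How it is judged:
By the outcome, as a careful person would: the job done as asked, in the order asked, and still so for the second after the job is handed in, with the robot touching nothing.
It also fails if it takes over 42 s, if anything falls off the work surface, if the arm or the gripper's body presses on something with over 40 N, if the wrist force passes 120 N, or if a joint passes its speed limit or range.

## Working session

There is one attempt and no reset: what is moved stays moved. The work goes in short steps, Python scripts to look and compute and a tool call to move; the robot and the scene stay as the last step left them, time stands still between calls to the robot, and variables do not carry over. Pictures are saved under pics/ and viewed, and the job is handed in when it is done.

Besides the shell and the picture viewer there is one more tool, called after "Call:" as a command line: name --argument value ..., lists and objects as JSON in quotes. jog_arm: Moves the arm, as the interface text tells. Its arguments: {"type":"object","properties":{"targets":{"type":"array"},"grip_force":{"type":"number"}},"required":["targets"]}

```bash
mkdir -p pics; ls
python3 - <<'E'
from rig import *
import cv2
for n in("scene","top"):
    im=capture(n); cv2.imwrite(f"pics/{n}0.png",im[:,:,::-1]); p=camera_params(n); print({k:[list(map(float,r)) if hasattr(r,'__len__') else float(r) for r in v] for k,v in p.items() if hasattr(v,'__len__')})
s=state();print(s)
E
```

```text
pics
{'camera_matrix': [[588.9121269974771, 0.0, 333.7404054550038], [0.0, 588.9121269974771, 237.68716781099553], [0.0, 0.0, 1.0]], 'distortion': [0.016303113949163596, 0.0, 0.0, 0.0, 0.0], 'rvec': [2.1855309816967403, 0.9002199396078991, -0.3549393932660693], 'tvec': [-414.78409726661266, -212.9852280119645, 1243.6943820367749]}
{'camera_matrix': [[441.80553546817777, 0.0, 314.725831875636], [0.0, 441.80553546817777, 243.45914021488875], [0.0, 0.0, 1.0]], 'distortion': [-0.06596233038668331, 0.0, 0.0, 0.0, 0.0], 'rvec': [2.249741201238406, -2.1815067759101416, 0.05196170100556061], 'tvec': [24.257503696446694, 550.9165691486809, 757.6209164513909]}
{'time': 0.1, 'joint_pos': array([-0.85079636,  0.50177628, -0.42678808,  1.5513538 ,  0.22080395,
        1.13833316, -0.21031902]), 'qd': array([-0.00053724, -0.0020876 , -0.00171466, -0.0021181 ,  0.0005576 ,
       -0.00047311,  0.00060149]), 'joint_efforts': array([-1.04254749e-02, -5.67875683e+01, -5.83781898e+00, -2.79917622e+01,
       -6.88877399e-02,  2.41350912e-02,  5.76711295e-05]), 'ee_pos': array([286.46854603, 582.75865239, 233.76297848]), 'ee_rot': array([-0.37413537,  0.60077531,  0.37348426,  0.59966763]), 'contact_force': array([0.33261685, 0.4374091 , 0.68301028]), 'ft_torque': array([-0.01820001,  0.04017968,  0.05526904]), 'opening': 1.0002888860925794}
```

View pics/scene0.png

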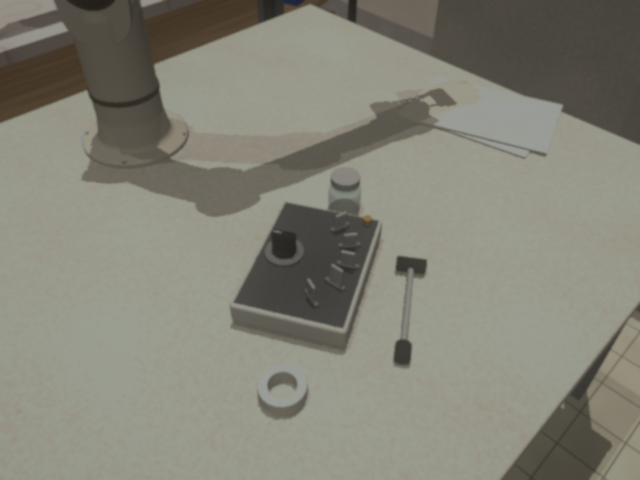

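View pics/top0.png

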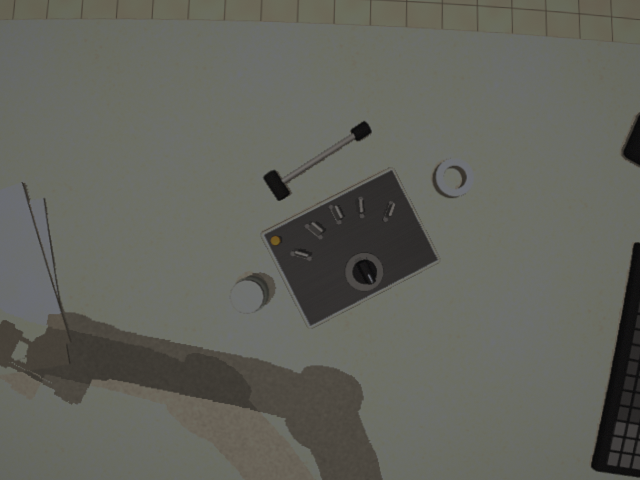

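The scene view shows the box at about (310,270), jar (345,187), tape (283,388) and hammer (407,310). In the top view the box corners are near (263,233), (391,168), (439,260) and (310,327), the earth post is at (275,240) and the paddles run from (301,253) to (389,211). I'll measure these next.

```bash
cat > h.py <<'E'
import numpy as np, cv2
from rig import *
def cam(n):
    p=camera_params(n); K=np.array(p["camera_matrix"]);d=np.array(p["distortion"]);r=np.array(p["rvec"],float);t=np.array(p["tvec"],float)
    return K,d,r,t
def ray(n,px):
    K,d,r,t=cam(n);R=cv2.Rodrigues(r)[0]
    u=cv2.undistortPoints(np.array(px,float).reshape(-1,1,2),K,d).reshape(-1,2)
    D=np.c_[u,np.ones(len(u))]@R; C=-R.T@t
    return C,D
def onplane(n,px,z):
    C,D=ray(n,px); return C+D*((z-C[2])/D[:,2])[:,None]
def proj(n,P):
    K,d,r,t=cam(n); return cv2.projectPoints(np.array(P,float).reshape(-1,1,3),r,t,K,d)[0].reshape(-1,2)
E
python3 - <<'E'
from h import *
im=cv2.imread("pics/top0.png"); hsv=cv2.cvtColor(im,cv2.COLOR_BGR2HSV)
g=cv2.cvtColor(im,cv2.COLOR_BGR2GRAY)
m=((g<75)*255).astype(np.uint8); m[:150]=0;m[335:]=0;m[:,:255]=0;m[:,450:]=0
m[:202,:300]=0
m=cv2.morphologyEx(m,cv2.MORPH_CLOSE,np.ones((9,9)))
cs,_=cv2.findContours(m,0,2); c=max(cs,key=cv2.contourArea)
rect=cv2.minAreaRect(c);b=cv2.boxPoints(rect);print(rect,b)
w=onplane("top",b,45);print(w.round(1)); print([np.linalg.norm(w[i]-w[i-1]).round(1) for i in range(4)], w.mean(0))
m=(hsv[...,0]>12)&(hsv[...,0]<28)&(hsv[...,1]>120)
y,x=np.nonzero(m[200:300,250:300]);print("post",x.mean()+250,y.mean()+200,len(x),onplane("top",[[x.mean()+250,y.mean()+200]],59))
cv2.imwrite("pics/topz.png",cv2.resize(im[155:335,225:485],None,fx=3,fy=3,interpolation=cv2.INTER_CUBIC))
s=cv2.imread("pics/scene0.png");cv2.imwrite("pics/scz.png",cv2.resize(s[160:360,220:440],None,fx=3,fy=3,interpolation=cv2.INTER_CUBIC))
E
```

```text
((350.10845947265625, 245.79714965820312), (105.15635681152344, 143.68394470214844), 63.11306381225586) [[262.25507 231.39183]
 [390.40686 166.41344]
 [437.96185 260.20245]
 [309.81006 325.18085]]
[[ 566.   128.9   45. ]
 [ 681.2  -80.4   45. ]
 [ 527.3 -163.9   45. ]
 [ 414.4   45.8   45. ]]
[np.float64(172.9), np.float64(238.8), np.float64(175.1), np.float64(238.2)] [547.23963376 -17.38137706  45.        ]
post 275.1038961038961 240.28571428571428 77 [[551.5542384  106.21274407  59.        ]]
```

View pics/topz.png

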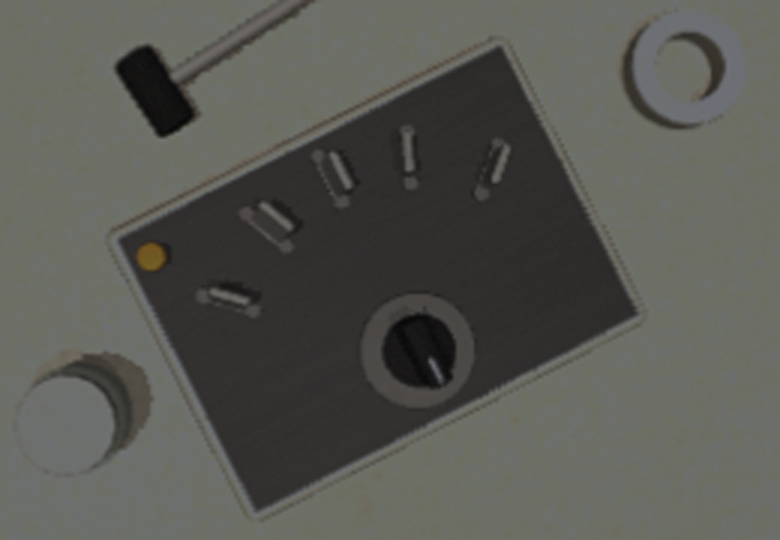

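View pics/scz.png

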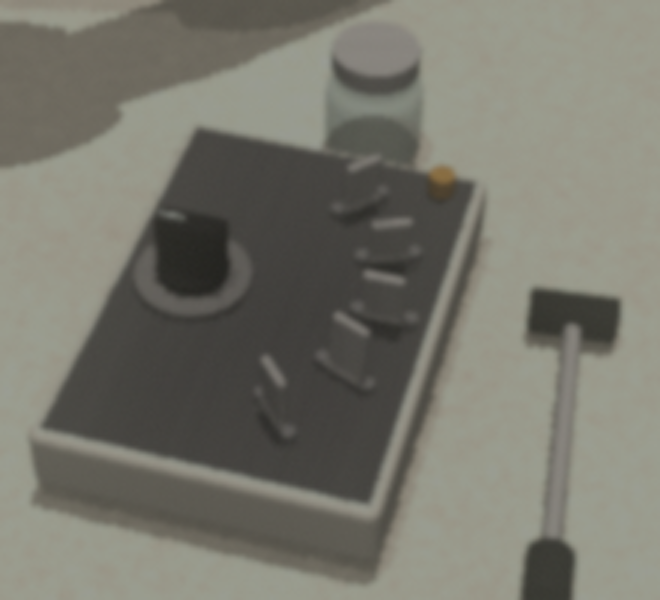

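The zooms show all five paddles roughly upright. Bracket feet are visible at the hinge ends, the post is at the upper-left corner of the box, and the jar stands off that end. I'll fit the box pose, check it in both views, and plan the path.

```bash
cat >> h.py <<'E'
C0=np.array([546.5,-18.0]); YAW=np.deg2rad(28.9)
def b2w(x,y): 
    c,s=np.cos(YAW),np.sin(YAW); return np.array([C0[0]+c*x-s*y, C0[1]+s*x+c*y])
def arc(a,r=110): return b2w(-50+r*np.cos(a), r*np.sin(a))
E
python3 - <<'E'
from h import *
from scipy.spatial.transform import Rotation as R
w=np.array([[566.,128.9],[681.2,-80.4],[527.3,-163.9],[414.4,45.8]])
v1=(w[0]-w[1])+(w[3]-w[2]); v2=(w[0]-w[3])+(w[1]-w[2])
print("yaw",np.degrees(np.arctan2(v2[1],v2[0])),np.degrees(np.arctan2(-v1[0],v1[1])))
print("post pred",b2w(66,106))
for n in("top","scene"):
    im=cv2.imread(f"pics/{n}0.png"); sc=3
    x0,y0=(225,155) if n=="top" else (220,160)
    z=cv2.resize(im[y0:y0+190,x0:x0+260],None,fx=sc,fy=sc,interpolation=cv2.INTER_CUBIC)
    z=cv2.convertScaleAbs(z,alpha=1.6)
    def dr(P,col):
        for q in proj(n,P): cv2.circle(z,tuple(int(v) for v in (q-[x0,y0]+.5)*sc),3,col,1)
    for k in range(5):
        a=.82-.41*k
        dr([[*arc(a,99),48],[*arc(a,121),48]],(0,255,0)); dr([[*arc(a,99),82],[*arc(a,121),82]],(0,0,255))
    dr([[*b2w(66,106),59]],(255,0,255)); dr([[*b2w(-45,0),89]],(255,255,0))
    dr([[*b2w(sx*90,sy*125),45] for sx in(-1,1) for sy in(-1,1)],(255,0,0))
    cv2.imwrite(f"pics/{n}_ov.png",z)
# jar
print("jar cap approx",onplane("top",[[225+66/3,155+425/3]],75))
s=state(); r=R.from_quat(s["ee_rot"]).as_matrix(); print(r.round(3))
for k in range(5): print("hinge",k+1,arc(.82-.41*k).round(1), np.linalg.norm(arc(.82-.41*k)).round())
E
```

```text
yaw 28.605203293005662 28.563492780136336
post pred [553.05272616 106.69587716]
jar cap approx [[460.92949996 146.38093665  75.        ]]
[[-0.001 -0.897  0.441]
 [-0.002  0.441  0.897]
 [-1.     0.    -0.002]]
hinge 1 [529.6  64.5] 533.0
hinge 2 [569.9  45. ] 572.0
hinge 3 [599.  11.] 599.0
hinge 4 [612.2 -31.8] 613.0
hinge 5 [607.3 -76.3] 612.0
```

View pics/top_ov.png

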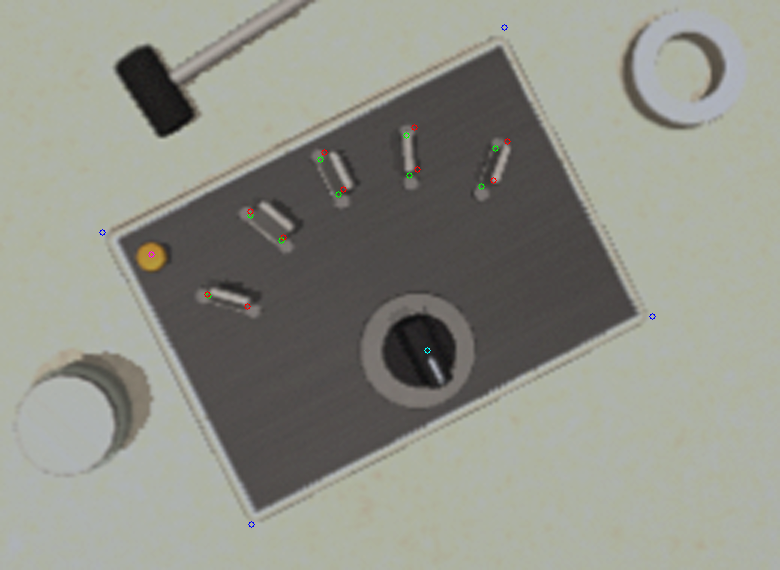

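View pics/scene_ov.png

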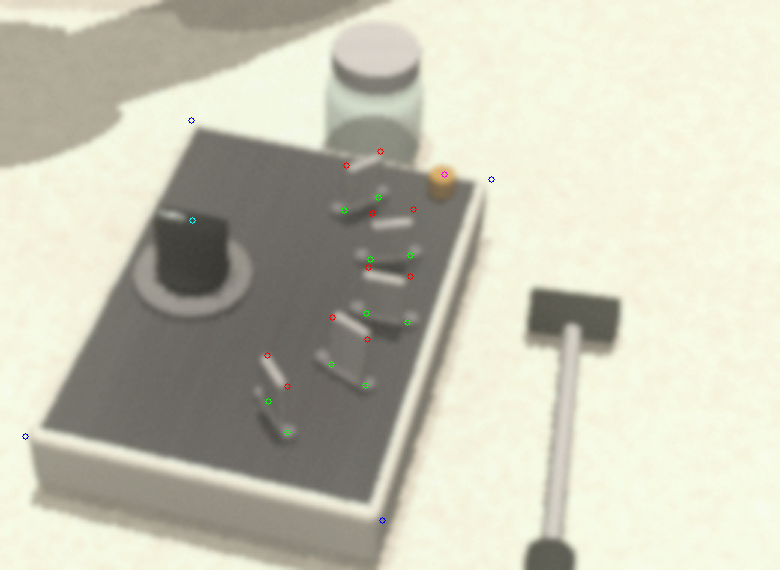

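The predicted hinges, post and dial match both views to about 2–3 mm. Next I'll work out the approach in tool axes.

Run:
```python
from h import *
from scipy.spatial.transform import Rotation as R
s=state(); r=R.from_quat(s["ee_rot"]).as_matrix()
p=arc(1.16); T=np.array([*p,140.]); print(T.round(1), ((T-[286.665,583.372,234.729])@r/1000).round(4))
print("twist", np.degrees(np.arctan2(r[1,2],r[0,2]))-np.degrees(YAW+1.16))
```

```text
[492.4  67.4 140. ] [ 0.0954 -0.4123 -0.3722]
twist -31.534917505558646
```

Call:
jog_arm --targets '[{"jaw": 0, "offset": [0.005, -0.02, -0.02], "twist": -2}, {"jaw": 0, "offset": [0.01, -0.055, -0.05], "twist": -5}, {"jaw": 0, "offset": [0.02, -0.09, -0.08], "twist": -8}, {"jaw": 0, "offset": [0.03, -0.125, -0.113], "twist": -11}, {"jaw": 0, "offset": [0.038, -0.16, -0.145], "twist": -14}, {"jaw": 0, "offset": [0.046, -0.195, -0.176], "twist": -17}, {"jaw": 0, "offset": [0.054, -0.23, -0.208], "twist": -20}, {"jaw": 0, "offset": [0.062, -0.265, -0.24], "twist": -23}, {"jaw": 0, "offset": [0.07, -0.3, -0.271], "twist": -26}, {"jaw": 0, "offset": [0.078, -0.335, -0.303], "twist": -28}, {"jaw": 0, "offset": [0.086, -0.365, -0.33], "twist": -30}, {"jaw": 0, "offset": [0.092, -0.39, -0.352], "twist": -31}, {"jaw": 0, "offset": [0.095, -0.405, -0.366], "twist": -31.5}, {"jaw": 0, "offset": [0.0954, -0.4123, -0.3722], "twist": -31.5}, {"jaw": 0, "offset": [0.0954, -0.4123, -0.3722], "twist": -31.5}, {"jaw": 0, "offset": [0.0954, -0.4123, -0.3722], "twist": -31.5}]'

```text
time: 2.1
ee_pos: [492.2, 68.8, 139.4]
ee_rot: [-0.523, 0.476, 0.523, 0.476]
contact_force: [0.2, 0.6, 0.6]
opening: 0.008
```

Run:
```python
from h import *
from scipy.spatial.transform import Rotation as R
s=state(); r=R.from_quat(s["ee_rot"]).as_matrix(); print(s["ee_pos"],s["joint_pos"].round(2),s["qd"].round(3),s["time"]); print(r.round(3))
for n in("scene","top"):
    im=capture(n); cv2.imwrite(f"pics/{n}1.png",im[:,:,::-1])
im=cv2.imread("pics/scene1.png");cv2.imwrite("pics/sc1.png",cv2.resize(im[100:360,180:460],None,fx=2.2,fy=2.2))
```

```text
[492.23817416  68.77015575 139.4270854 ] [ 0.1   0.35 -0.34  2.02  0.16  0.81  1.33] [-0.005 -0.001  0.002  0.003  0.002 -0.     0.003] 2.1
[[-0.    -0.996 -0.094]
 [ 0.001 -0.094  0.996]
 [-1.    -0.     0.001]]
```

View pics/sc1.png

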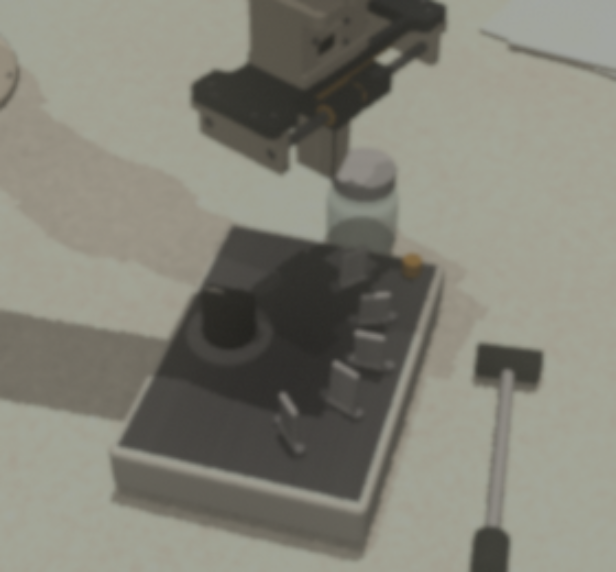

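View pics/top1.png

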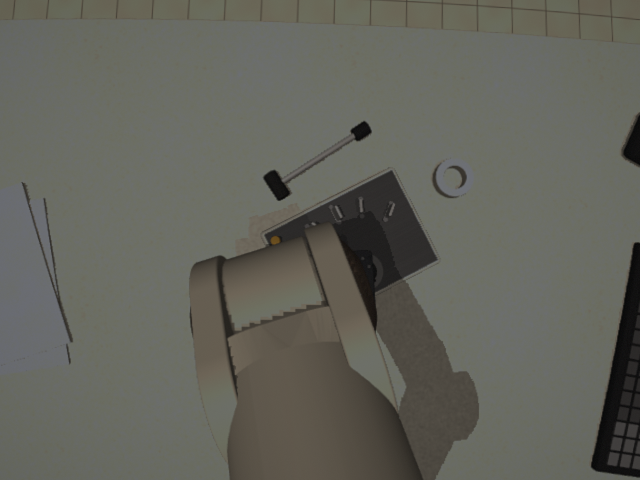

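The fingers are closed and hang over the box end before paddle 1. Paddles 2–5 are visibly upright in the scene view, and paddle 1 is hidden in the gripper's shadow. I'll descend to tips at z≈58, which is 10 mm above the hinge line.

Call:
jog_arm --targets '[{"jaw": 0, "offset": [0.01, 0, 0], "twist": 0}, {"jaw": 0, "offset": [0.025, 0, 0], "twist": 0}, {"jaw": 0, "offset": [0.04, 0, 0], "twist": 0}, {"jaw": 0, "offset": [0.055, 0, 0], "twist": 0}, {"jaw": 0, "offset": [0.066, 0, -0.001], "twist": 0}, {"jaw": 0, "offset": [0.072, 0, -0.001], "twist": 0}, {"jaw": 0, "offset": [0.0735, 0, -0.001], "twist": 0}, {"jaw": 0, "offset": [0.0735, 0, -0.001], "twist": 0}]'

```text
time: 3.2
ee_pos: [492.9, 66.6, 66.0]
ee_rot: [0.523, -0.476, -0.523, -0.476]
contact_force: [-0.1, 0.2, -0.3]
opening: 0.007
```

Run:
```python
from h import *
s=state(); print(s["ee_pos"],s["contact_force"],s["time"],arc(1.16))
for k in range(1,20):
    d=.042*k; print(k,round(-.11*np.sin(d),4),round(-.11*(1-np.cos(d)),4),round(np.degrees(d),1))
im=capture("scene")[:,:,::-1];cv2.imwrite("pics/sc2.png",cv2.resize(im[100:360,180:460],None,fx=2.2,fy=2.2))
```

```text
[492.93910243  66.55154716  66.03081052] [-0.14400358  0.2041426  -0.27345585] 3.2 [492.44538174  67.35434038]
1 -0.0046 -0.0001 2.4
2 -0.0092 -0.0004 4.8
3 -0.0138 -0.0009 7.2
4 -0.0184 -0.0015 9.6
5 -0.0229 -0.0024 12.0
6 -0.0274 -0.0035 14.4
7 -0.0319 -0.0047 16.8
8 -0.0363 -0.0062 19.3
9 -0.0406 -0.0078 21.7
10 -0.0449 -0.0096 24.1
11 -0.049 -0.0115 26.5
12 -0.0531 -0.0137 28.9
13 -0.0571 -0.016 31.3
14 -0.061 -0.0185 33.7
15 -0.0648 -0.0211 36.1
16 -0.0685 -0.0239 38.5
17 -0.072 -0.0269 40.9
18 -0.0755 -0.03 43.3
19 -0.0788 -0.0332 45.7
```

View pics/sc2.png

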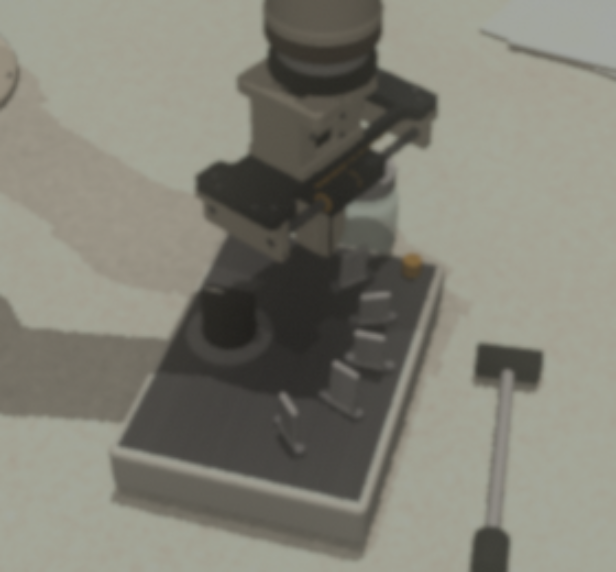

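The finger is down behind paddle 1 with no contact force. Now the first segment of the arc, which covers paddle 1.

Call:
jog_arm --targets '[{"jaw": 0, "offset": [0, -0.0046, -0.0001], "twist": 2.4}, {"jaw": 0, "offset": [0, -0.0092, -0.0004], "twist": 4.8}, {"jaw": 0, "offset": [0, -0.0138, -0.0009], "twist": 7.2}, {"jaw": 0, "offset": [0, -0.0184, -0.0015], "twist": 9.6}, {"jaw": 0, "offset": [0, -0.0229, -0.0024], "twist": 12}, {"jaw": 0, "offset": [0, -0.0274, -0.0035], "twist": 14.4}, {"jaw": 0, "offset": [0, -0.0319, -0.0047], "twist": 16.8}, {"jaw": 0, "offset": [0, -0.0363, -0.0062], "twist": 19.3}, {"jaw": 0, "offset": [0, -0.0406, -0.0078], "twist": 21.7}, {"jaw": 0, "offset": [0, -0.0449, -0.0096], "twist": 24.1}, {"jaw": 0, "offset": [0, -0.049, -0.0115], "twist": 26.5}, {"jaw": 0, "offset": [0, -0.0531, -0.0137], "twist": 28.9}, {"jaw": 0, "offset": [0, -0.0571, -0.016], "twist": 31.3}, {"jaw": 0, "offset": [0, -0.061, -0.0185], "twist": 33.7}]'

```text
time: 5.0
ee_pos: [555.5, 53.6, 65.8]
ee_rot: [-0.361, 0.608, 0.361, 0.608]
contact_force: [0.0, 0.0, 0.7]
opening: 0.007
```

Run:
```python
from h import *
s=state(); print(s["ee_pos"],s["contact_force"],s["time"],arc(1.16-.588),s["joint_pos"].round(2))
im=capture("scene")[:,:,::-1];cv2.imwrite("pics/sc3.png",cv2.resize(im[100:360,180:460],None,fx=2.2,fy=2.2))
```

```text
[555.48492755  53.56916785  65.84976567] [0.01475403 0.03025204 0.71264484] 5.0 [554.92179739  54.66397334] [-0.03  0.54 -0.15  1.91  0.12  0.7   0.83]
```

View pics/sc3.png

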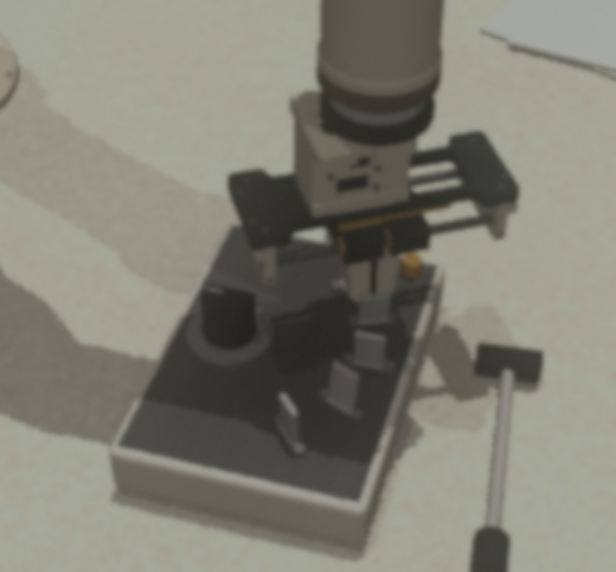

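Paddle 1 has been pushed under the finger. The box outline is unchanged, with its corners still near (117,450) and (440,268), and the forces are under 1 N. I'll continue along the arc over paddles 2 and 3.

Call:
jog_arm --targets '[{"jaw": 0, "offset": [0, -0.0046, -0.0001], "twist": 2.4}, {"jaw": 0, "offset": [0, -0.0092, -0.0004], "twist": 4.8}, {"jaw": 0, "offset": [0, -0.0138, -0.0009], "twist": 7.2}, {"jaw": 0, "offset": [0, -0.0184, -0.0015], "twist": 9.6}, {"jaw": 0, "offset": [0, -0.0229, -0.0024], "twist": 12}, {"jaw": 0, "offset": [0, -0.0274, -0.0035], "twist": 14.4}, {"jaw": 0, "offset": [0, -0.0319, -0.0047], "twist": 16.8}, {"jaw": 0, "offset": [0, -0.0363, -0.0062], "twist": 19.3}, {"jaw": 0, "offset": [0, -0.0406, -0.0078], "twist": 21.7}, {"jaw": 0, "offset": [0, -0.0449, -0.0096], "twist": 24.1}, {"jaw": 0, "offset": [0, -0.049, -0.0115], "twist": 26.5}, {"jaw": 0, "offset": [0, -0.0531, -0.0137], "twist": 28.9}, {"jaw": 0, "offset": [0, -0.0571, -0.016], "twist": 31.3}, {"jaw": 0, "offset": [0, -0.061, -0.0185], "twist": 33.7}, {"jaw": 0, "offset": [0, -0.0648, -0.0211], "twist": 36.1}, {"jaw": 0, "offset": [0, -0.0685, -0.0239], "twist": 38.5}, {"jaw": 0, "offset": [0, -0.072, -0.0269], "twist": 40.9}, {"jaw": 0, "offset": [0, -0.0755, -0.03], "twist": 43.3}, {"jaw": 0, "offset": [0, -0.0788, -0.0332], "twist": 45.7}]'

```text
time: 7.42
ee_pos: [608.7, -13.2, 65.8]
ee_rot: [-0.097, 0.7, 0.097, 0.7]
contact_force: [-0.5, 1.5, 0.2]
opening: 0.004
```

Run:
```python
from h import *
s=state(); print(s["ee_pos"],s["contact_force"],s["time"],arc(1.16-.588-.798),s["joint_pos"].round(2))
im=capture("scene")[:,:,::-1];cv2.imwrite("pics/sc4.png",cv2.resize(im[100:360,180:460],None,fx=2.2,fy=2.2))
```

```text
[608.74943736 -13.20468484  65.8358714 ] [-0.54216078  1.4793511   0.1614353 ] 7.425 [608.49137047 -11.93416615] [-0.07  0.6   0.06  1.79 -0.05  0.76  0.29]
```

View pics/sc4.png

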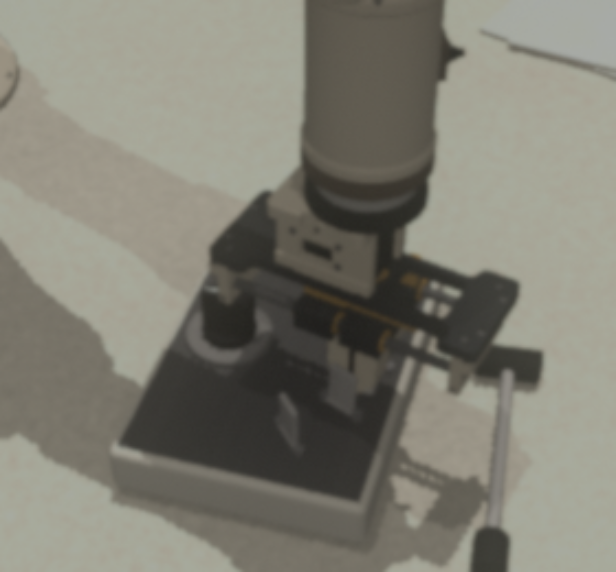

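The finger is now touching paddle 4 with about 1.5 N. The box is unmoved, the dial at (228,318) is clear below the body, and the hammer is clear. I'll continue over paddles 4 and 5.

Call:
jog_arm --targets '[{"jaw": 0, "offset": [0, -0.0046, -0.0001], "twist": 2.4}, {"jaw": 0, "offset": [0, -0.0092, -0.0004], "twist": 4.8}, {"jaw": 0, "offset": [0, -0.0138, -0.0009], "twist": 7.2}, {"jaw": 0, "offset": [0, -0.0184, -0.0015], "twist": 9.6}, {"jaw": 0, "offset": [0, -0.0229, -0.0024], "twist": 12}, {"jaw": 0, "offset": [0, -0.0274, -0.0035], "twist": 14.4}, {"jaw": 0, "offset": [0, -0.0319, -0.0047], "twist": 16.8}, {"jaw": 0, "offset": [0, -0.0363, -0.0062], "twist": 19.3}, {"jaw": 0, "offset": [0, -0.0406, -0.0078], "twist": 21.7}, {"jaw": 0, "offset": [0, -0.0449, -0.0096], "twist": 24.1}, {"jaw": 0, "offset": [0, -0.049, -0.0115], "twist": 26.5}, {"jaw": 0, "offset": [0, -0.0531, -0.0137], "twist": 28.9}, {"jaw": 0, "offset": [0, -0.0571, -0.016], "twist": 31.3}, {"jaw": 0, "offset": [0, -0.061, -0.0185], "twist": 33.7}, {"jaw": 0, "offset": [0, -0.0648, -0.0211], "twist": 36.1}, {"jaw": 0, "offset": [0, -0.0685, -0.0239], "twist": 38.5}, {"jaw": 0, "offset": [0, -0.072, -0.0269], "twist": 40.9}, {"jaw": 0, "offset": [0, -0.0755, -0.03], "twist": 43.3}, {"jaw": 0, "offset": [0, -0.0788, -0.0332], "twist": 45.7}, {"jaw": 0, "offset": [0, -0.0819, -0.0366], "twist": 48.1}]'

```text
time: 9.98
ee_pos: [595.7, -102.1, 65.8]
ee_rot: [0.197, 0.679, -0.197, 0.679]
contact_force: [0.4, -0.2, 0.2]
opening: 0.006
```

Run:
```python
from h import *
s=state(); print(s["ee_pos"],s["contact_force"],s["time"],arc(1.16-.588-.798-.84),s["joint_pos"].round(2))
```

```text
[ 595.67643053 -102.11603599   65.77669862] [ 0.36943528 -0.1827583   0.23185329] 9.975 [ 595.83123685 -100.74362866] [-0.08  0.61  0.27  1.81 -0.22  0.76 -0.26]
```

Call:
jog_arm --targets '[{"jaw": 0, "offset": [0, -0.004, -0.0005], "twist": 0}, {"jaw": 0, "offset": [0, -0.008, -0.001], "twist": 0}, {"jaw": 0, "offset": [0, -0.012, -0.001], "twist": 0}, {"jaw": 0, "offset": [0, -0.012, -0.001], "twist": 0}, {"jaw": 0, "offset": [-0.005, -0.012, -0.001], "twist": 0}, {"jaw": 0, "offset": [-0.02, -0.012, -0.001], "twist": 0}, {"jaw": 0, "offset": [-0.045, -0.012, -0.001], "twist": 0}, {"jaw": 0, "offset": [-0.075, -0.012, -0.001], "twist": 0}, {"jaw": 0, "offset": [-0.105, -0.012, -0.001], "twist": 0}, {"jaw": 0, "offset": [-0.13, 0, -0.02], "twist": -2}, {"jaw": 0, "offset": [-0.14, 0.025, -0.05], "twist": -5}, {"jaw": 0, "offset": [-0.14, 0.055, -0.09], "twist": -10}, {"jaw": 0, "offset": [-0.14, 0.085, -0.13], "twist": -15}, {"jaw": 0, "offset": [-0.14, 0.115, -0.17], "twist": -20}, {"jaw": 0, "offset": [-0.14, 0.145, -0.21], "twist": -25}, {"jaw": 0, "offset": [-0.14, 0.175, -0.25], "twist": -30}, {"jaw": 0, "offset": [-0.14, 0.205, -0.29], "twist": -35}, {"jaw": 0, "offset": [-0.14, 0.235, -0.33], "twist": -40}, {"jaw": 0, "offset": [-0.14, 0.26, -0.37], "twist": -45}, {"jaw": 0, "offset": [-0.14, 0.275, -0.4], "twist": -48}]'

```text
time: 12.48
ee_pos: [402.8, 346.5, 207.1]
ee_rot: [-0.098, 0.7, 0.099, 0.701]
contact_force: [-0.4, -0.5, -0.0]
opening: 0.005
```

Run:
```python
from h import *
for n in("scene","top"):
    im=capture(n)[:,:,::-1]; cv2.imwrite(f"pics/{n}5.png",im)
    x0,y0=(225,155) if n=="top" else (220,160)
    z=cv2.resize(im[y0:y0+190,x0:x0+260],None,fx=3,fy=3,interpolation=cv2.INTER_CUBIC)
    cv2.imwrite(f"pics/{n}5z.png",cv2.convertScaleAbs(z,alpha=1.7))
s=state(); print(s["ee_pos"],s["contact_force"],s["time"])
```

```text
[400.98825106 348.57667977 207.06575959] [-0.00097901 -0.14595732  0.56197574] 12.575
```

View pics/top5z.png

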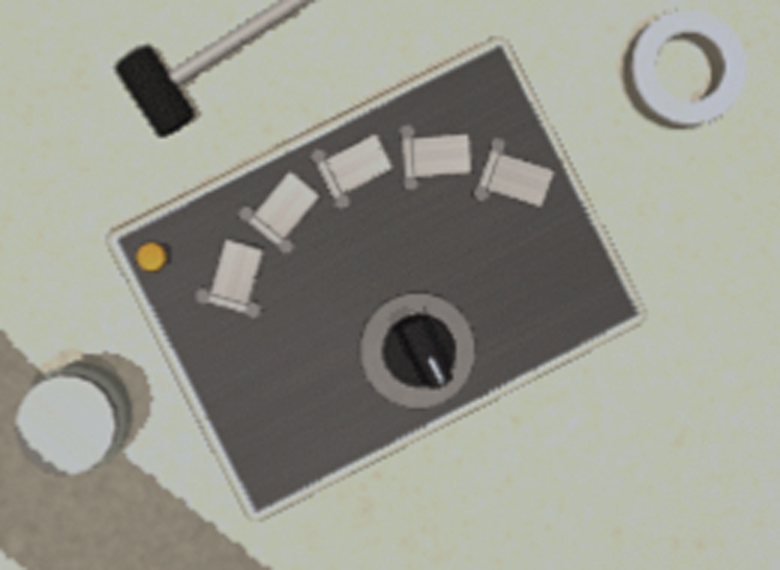

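View pics/scene5z.png

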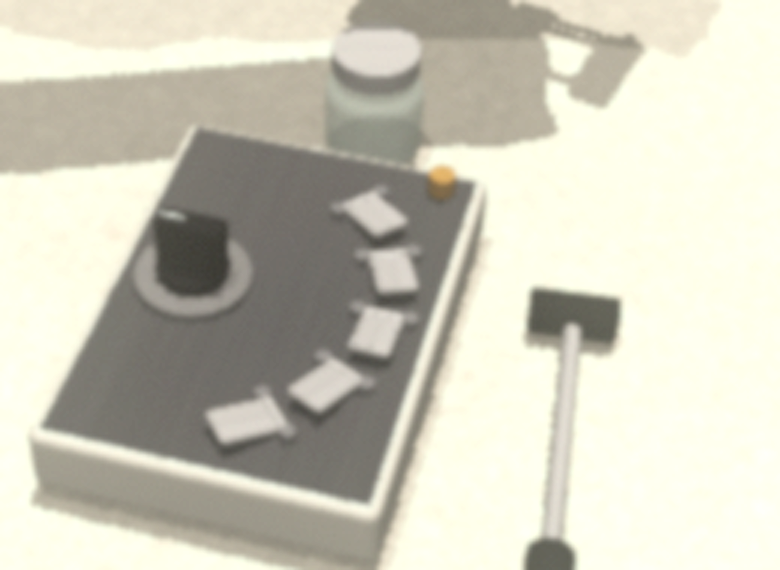

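In both views all five paddles are folded almost flat towards the paddle-5 end. The box corners, post, dial pointer, jar, tape and hammer are at the same pixels as before, so I'll hand in.

Run:
```python
from h import *
a=cv2.imread("pics/top0.png").astype(int);b=cv2.imread("pics/top5.png").astype(int)
d=np.abs(a-b).max(2)>25; d=d[155:285,255:485]; y,x=np.nonzero(d); print("changed px bbox",x.min()+255,x.max()+255,y.min()+155,y.max()+155)
print(abs(state()["qd"]).max()); print(hand_in())
```

```text
changed px bbox 295 409 200 258
0.06477104496937398
the job is handed in; nothing more can be done
None
```

All five paddles are switched on, and the job is handed in at about 12.6 s of the 42 s allowed. I swept the closed fingertips along the 110 mm arc from the earth-post end to paddle 5, about 10 mm above the hinge line. Then I lifted the arm clear of everything.

- **Paddles:** the last pictures from both cameras show all five folded nearly flat towards the paddle-5 end. I estimate about 1.35 rad from the finger height; I did not measure the angles in the images.
- **Force:** the readings taken between moves were 1.5 N at most. I did not read the force continuously during the sweep.
- **Nothing else disturbed:** comparing the first and last top views, only the paddle area changed within the patch I compared, which covers most of the box and the tape roll. By eye, the jar, hammer, dial pointer and box edges are in the same places in both views.
- **Small disagreements:** the fitted box pose differed from the image features by about 2–3 mm. The tool ran 1–1.5 mm off the planned arc, and the arm was still settling slightly (0.06 rad/s) at hand-in. None of these affected the result I could see.

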